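Click two part carriers into their scan stations

ROBOT

A 6-joint arm with a two-finger parallel gripper is mounted at the origin on a cart in front of the work surface, level with it; the furniture and walls round the work are solid. World frame = base frame: x ahead of the robot, y to its left, z up, the work surface at z = 0. Lengths are in m, angles in degrees, forces in N, time in s.
With the tool pointing down it reaches from about 0.275 to 0.725 m from the base axis. Payload 5.6 kg.
Tool frame: the origin (TCP) lies midway between the tips of the shut fingers; the grasp point (between the pads) lies grip_point_offset behind it (grip_point_offset is the distance from the TCP to the grasp point, in m); z points along the fingers, y is the line along which they close (so a half turn about z gives the same grasp; the last joint's range is limited). The gripper opens to 85 mm and grips with 20 to 120 N. Pads are 22 mm wide; open, the fingers measure 114 mm over their backs; the gripper's body (76 mm by 85 mm) begins 54 mm behind the grasp point. The pads swing forward as they close: fully open they stand 13 mm farther back than shut.
Start: joints at [-55.6, 14.616, 6.199, 0, -81.583, -16.306], TCP at [0.171, -0.523, 0.231] pointing down, gripper open.
Joint ranges: [-168.99, 168.99], [-69.2, 112.95], [-62.41, 85.93], [-164.36, 98.24], [-168.68, -3.75], [-174.98, 174.98]. Speed limits (degrees/s): [147.25, 147.25, 180, 180, 180, 180].

INTERFACE

Orientations are given as [roll, pitch, yaw] about the fixed x, y, z axes, in that order (R = Rz(yaw) Ry(pitch) Rx(roll)).
In Python, from cell import get_state, camera, job_done, grip_point_offset gives the robot as it stands.
- The arm moves only by the tool carry_out, never from a script. Its argument "series" is one flat list of numbers, 7 for each row, row after row: the turn, a rotation vector about the tool's x, y, z in rad, then the shift along the tool's x, y, z in cm, then the opening in per cent of the stroke, from 0 (shut) to 100 (fully open). In form: [ax, ay, az, tx, ty, tz, jaw, ax, ay, az, tx, ty, tz, jaw, ...]. A call has 1 to 12 rows; each row shifts and turns the commanded pose from where the row before left it, along the tool's axes as they then stand; what a row does not reach is not made up. A row lasts 1/8 s, in which the tool goes at most 62.5 mm and 10.7 degrees, less where a joint would pass 70% of its speed; a pose out of reach is approached as far as the arm can. A call is refused whole if a number of a shift passes 6.25 or a number of a turn 0.188, either way. A call with a gripper value outside its range is refused whole. The fingers move at their own pace and stop on an object; "squeeze" is the grip in N (left out, the last holds). Time passes only in rows, so rows that do not move let the fingers close. It gives the time, the measured TCP pose, the force, the opening and the grip force at its end, in the units of the state.
- get_state(): the state, without advancing time (a new reading comes with each control period).
- camera(name): name is "side" or "top"; returns a dict with "frame" (400x640x3 uint8, red, green, blue), "depth" (400x640 float32, m along the optical axis (not along the pixel's ray), 0 where there is no reading), "camera_matrix" (3x3 intrinsics, pixels), "eye" and "rotation" of the camera in the world. Camera axes: x right, y up, looking along -z (the intrinsics and any distortion apply to the point x, -y, -z); pixel columns grow to the right and rows downward; lengths in m; the calibration is good to about 2 mm. A picture is of the moment at which its call begins.
- job_done(): hands the job in; it is judged then, once.
The state is a dict: "time": time; "joints": joint angles; "joint_velocities": joint speeds; "joint_efforts": joint torques, N m; "ee_pos": TCP position; "tcp_rot": TCP orientation; "contact_force": force on the tool from outside, world axes, zero at the start; "moment": the same for the moment, N m; "gripper_width": finger opening in m; "gripper_force": force on a finger pad.
Only numpy, scipy, OpenCV 4.12 (cv2) and the standard library are available. Lean on these libraries where they do the work, as an engineer would, in place of code of your own. Each camera call takes 0.05 s, during which the arm holds its last target. There are 200 camera calls.

TASK

Both part carriers stand short of their stations on the twin slide. Push each one along its lane until the hidden sprung balls in the rails click into the grooves in the carrier's sides, and leave it held there by them, neither short of the click nor run past it; the place of the click is set afresh for every job and cannot be seen, so go by feel.

Things in the scene. Friction and masses are not known exactly. Their poses are not given: they have to be found in the camera images.
- slide: twin slideway, bolted down: aluminium base 236x192x12 mm, three rails with steel strips (tops 25.5 mm above the table) leaving two lanes 57.5 mm wide, centred at y = +41 and -41 mm. Origin on the table below the middle of the station range; +x along the lanes away from the robot, z up. Rails from x = -140 to +84 mm; dark end bar, near face at x = +72 mm, top at z = 39.5 mm
- lane_left (a point): middle of the station range on the floor of the left lane (slide x = 0, y = +41 mm, 12 mm above the table). Two sprung balls face each other across the lane, hidden in its rails under the strips and 4 mm proud, anywhere from x = -14 to +14 mm; a seated carrier's origin is level with them. The two lanes differ
- lane_right (a point): middle of the station range on the floor of the right lane (slide x = 0, y = -41 mm, 12 mm above the table). Push force: 1 to 5 N of plain drag; about 11 N where the front chamfer rides over the balls, 40 to 48 mm short of the click (no click yet); drag again; at the click the carrier jumps some 4 mm ahead, force about 0, and is centred; about 13 N drives it on out
- carrier_gear: loose steel and aluminium carrier, 90 mm long (x), 0.2 to 0.45 kg, the printed gear (44 mm across, 17 mm high) fixed on its front half. Origin: centre of its underside, on the lane floor; +x along the lane away from the robot, z up. Foot 56 mm wide, 8 mm high, held under the strips; deck top at z = 22.5 mm. Each side of the foot has an upright V groove at x = 0, 10 mm wide, and chamfered ends
- carrier_bracket: loose steel and aluminium carrier, 90 mm long (x), 0.2 to 0.45 kg, the printed L-bracket (30x50x40 mm) fixed on its front half. Origin: centre of its underside, on the lane floor; +x along the lane away from the robot, z up. Foot 56 mm wide, 8 mm high, held under the strips; deck top at z = 22.5 mm. Each side of the foot has an upright V groove at x = 0, 10 mm wide, and chamfered ends
- tab_gear (a point): middle of the rear face of the gear carrier's push tab: an upright aluminium block across the deck's rear, 10 mm thick (carrier x -40 to -30 mm), 36 mm wide, z 22.5 to 57.5 mm above the carrier's origin; this point lies at x = -40, z = 40 mm. At least 25 mm free in front of the tab
- tab_bracket (a point): middle of the rear face of the bracket carrier's push tab: an upright aluminium block across the deck's rear, 10 mm thick (carrier x -40 to -30 mm), 36 mm wide, z 22.5 to 57.5 mm above the carrier's origin; this point lies at x = -40, z = 40 mm. At least 25 mm free in front of the tab
- ball_gear (a joint): sprung steel ball (10 mm) in the right-hand (-y) rail of the lane that the gear carrier stands in: how far it is pressed in, m. About 0 = out, free in the lane or seated in the carrier's groove; 0.002 to 0.004 = pressed in by the flat of the foot. Its twin in the left-hand rail moves alike. Each spring about 3 N out, 6 N pressed in
- ball_bracket (a joint): sprung steel ball (10 mm) in the right-hand (-y) rail of the lane that the bracket carrier stands in: how far it is pressed in, m. About 0 = out, free in the lane or seated in the carrier's groove; 0.002 to 0.004 = pressed in by the flat of the foot. Its twin in the left-hand rail moves alike. Each spring about 3 N out, 6 N pressed in

How it is judged:
By the outcome, as a careful person would: the job done as asked, in the order asked, and still so for the second after the job is handed in, with the robot touching nothing.
It also fails if it takes over 58 s, if anything falls off the work surface, if the arm or the gripper's body presses on something with over 40 N, if the wrist force passes 120 N, or if a joint passes its speed limit or range.

## Working session

There is one attempt and no reset: what is moved stays moved. The work goes in short steps, Python scripts to look and compute and a tool call to move; the robot and the scene stay as the last step left them, time stands still between calls to the robot, and variables do not carry over. Pictures are saved under pics/ and viewed, at most 10 in all, crops included, and the job is handed in when it is done.

Besides the shell and the picture viewer there is one more tool, called after ">>>" by a JSON object that holds its "api" and its "payload", one argument or row to a line. carry_out: Moves the arm, as the interface text tells. Its arguments: {"type":"object","properties":{"series":{"type":"array"},"squeeze":{"type":"number"}},"required":["series"]}

```bash
mkdir -p pics; ls
python3 - <<'E'
from cell import *
import cv2,numpy as np
print(grip_point_offset,get_state())
for n in ("top","side"):
    c=camera(n); np.savez(n+".npz",**c)
    print(n,c['camera_matrix'],c['eye'],c['rotation'],[k for k in c])
    cv2.imwrite(f"pics/{n}0.png",c['frame'][:,:,::-1])
E
```

```text
pics
0.0187 {'time': 0.0, 'joints': array([-5.56021375e+01,  1.46539239e+01,  6.13005359e+00, -2.60146178e-02,
       -8.15852320e+01, -1.63052672e+01]), 'joint_velocities': array([ 0.0174162 , -0.03142444, -0.05022698,  0.02558456, -0.06990987,
       -0.03057592]), 'joint_efforts': array([ 2.69074808e-04, -3.86628807e+01,  2.37937653e+01,  5.36509797e+00,
       -6.05107576e-03,  8.40230115e-06]), 'ee_pos': array([ 0.17068059, -0.52230994,  0.23038663]), 'tcp_rot': array([ 1.79888062e+02, -5.93873269e-03, -1.61911230e+02]), 'contact_force': array([-0.08411589,  0.26074156,  0.4990021 ]), 'moment': array([ 0.03793232, -0.01630817, -0.01613323]), 'gripper_force': 0.0, 'gripper_width': 0.08537553637293359}
top [[504.14512512   0.         315.45655782]
 [  0.         504.14512512 202.65040568]
 [  0.           0.           1.        ]] [ 0.37084579 -0.05431142  0.88467701] [ 12.37613887  -0.2495341  -90.74896291] ['frame', 'depth', 'camera_matrix', 'eye', 'rotation']
side [[411.50422563   0.         315.70384743]
 [  0.         411.50422563 196.35408047]
 [  0.           0.           1.        ]] [0.29316352 0.684347   0.37651009] [  67.63247662   -1.52027515 -158.93342256] ['frame', 'depth', 'camera_matrix', 'eye', 'rotation']
```

View pics/top0.png

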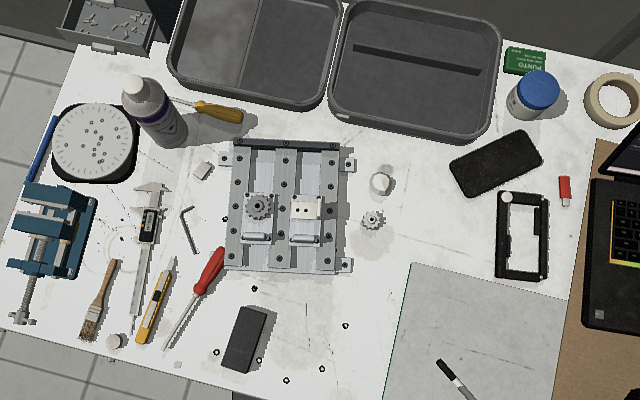

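View pics/side0.png

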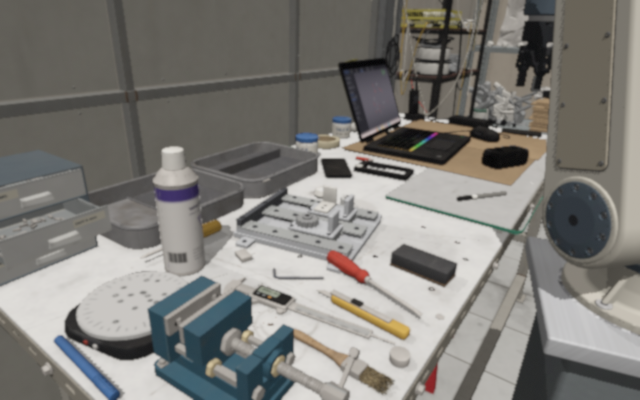

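The top view shows the slide at about (287,205), with its end bar along row 145, far from the robot. The gear carrier is at (258,215) in the left lane and the bracket carrier at (305,215) in the right lane, with tabs near (257,239) and (303,239). The side view agrees.

```bash
cat > h.py <<'E'
import numpy as np,cv2
from scipy.spatial.transform import Rotation as R
def cloud(c):
    K=c['camera_matrix'];d=c['depth'];v,u=np.mgrid[:400,:640]
    p=np.stack([(u-K[0,2])/K[0,0]*d,-(v-K[1,2])/K[1,1]*d,-d],-1)
    return p@R.from_euler('xyz',c['rotation'],degrees=True).as_matrix().T+c['eye']
E
python3 - <<'E'
from h import *
c=np.load('top.npz');P=cloud(c);d=c['depth']
f=c['frame'];cv2.imwrite('pics/crop.png',cv2.resize(f[125:285,205:365,::-1],None,fx=3.7,fy=3.7,interpolation=cv2.INTER_CUBIC))
z=P[...,2];roi=np.zeros(z.shape,bool);roi[130:280,215:360]=1;roi&=d>0
print('table z',np.median(z[290:300,280:340]))
for n,a,b in(('tall',.058,.09),('bar',.034,.046),('rails',.020,.030)):
    m=(roi&(z>a)&(z<b)).astype(np.uint8)
    k,l,s,_=cv2.connectedComponentsWithStats(m)
    for i in range(1,k):
        if s[i,4]<25: continue
        q=P[l==i];r=cv2.minAreaRect((q[:,:2]*1000).astype(np.float32))
        print(n,s[i],q.mean(0).round(4),np.median(q[:,2]).round(4),[np.round(x,1) for x in r])
E
```

```text
table z -0.00040446266706700706
tall [317 198   4  20  74] [ 0.5407 -0.0651  0.0728] 0.0735 [array([541.8, -65.1]), array([ 5. , 29.8]), np.float64(89.2)]
tall [243 232  23   8 146] [0.4968 0.0415 0.0682] 0.0687 [array([497.4,  41.5]), array([35.4, 10.2]), np.float64(86.6)]
tall [293 234  22   8 144] [ 0.4918 -0.04    0.0683] 0.0687 [array([492.4, -39.9]), array([34.8, 10.3]), np.float64(86.4)]
bar [233 137 107  13 787] [ 0.6642 -0.0095  0.0395] 0.0396 [array([664.9,  -9.8]), array([187.5,  13.3]), np.float64(86.5)]
bar [240 192  35  53 771] [0.5305 0.0387 0.0374] 0.0359 [array([532.1,  39.4]), array([53.7, 89.9]), np.float64(86.6)]
bar [ 288  194   34   53 1068] [ 0.53   -0.0403  0.0376] 0.0368 [array([527.4, -42.3]), array([53.8, 89.6]), np.float64(86.5)]
rails [ 215  145   99  130 4580] [0.5537 0.0361 0.0257] 0.0257 [array([548.1,  30. ]), array([141.1, 241.4]), np.float64(81.5)]
rails [ 315  149   24  122 2029] [ 0.5489 -0.082   0.0257] 0.0256 [array([549.4, -79.6]), array([ 41.1, 214.4]), np.float64(89.0)]
```

View pics/crop.png

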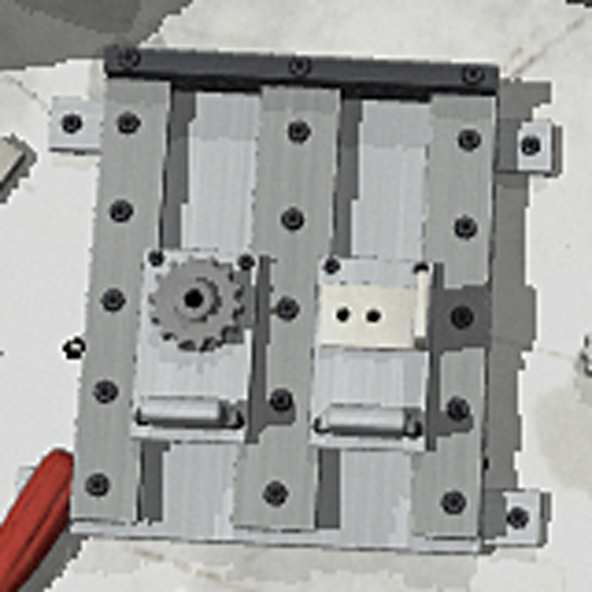

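The slide yaw is about -3.5° and its origin about (587,-5) mm. Both tabs sit on their lane centrelines, the tops measure about 69 mm as expected, and the carrier origins are about 57 mm short of the mid-station. I'll turn the tool to the lane, shut the fingers and approach the gear tab.

>>> {"api": "carry_out", "payload": {
  "series": [0,0,0.126,0,0,0,0,0,0,0.126,0,0,0,0,0,0,0.125,0,0,0,0,0,0,0,-2,4.5,0,0,0,0,0,-2,4.5,0,0,0,0,0,-2,4.5,0,0,0,0,0,-2,4.5,0,0,0,0,0,-2,4.5,0,0,0,0,0,-2,4.5,0,0,0,0,0,-2,4.5,0,0,0,0,0,-2,4.5,0,0,0,0,0,-2,4.5,0,0]
}}

```text
time: 1.6
ee_pos: [0.3755, -0.128, 0.2312]
tcp_rot: [180.0, -0.0, 176.5]
contact_force: [1.3, -0.7, -0.5]
gripper_width: 0.0001
gripper_force: 0.0
```

>>> {"api": "carry_out", "payload": {
  "series": [0,0,0,-2,4.4,0,0,0,0,0,-2,4.4,0,0,0,0,0,-2,4.4,0,0,0,0,0,-2,4.4,0,0,0,0,0,0,0,5,0,0,0,0,0,0,5,0,0,0,0,0,0,5,0,0,0,0,0,0,3.3,0,0,0,0,0,0,0,0,0,0,0,0,0,0,0]
}}

```text
time: 2.85
ee_pos: [0.4669, 0.0414, 0.0496]
tcp_rot: [180.0, 0.1, 176.5]
contact_force: [-0.5, -0.0, 0.9]
gripper_width: -0.0001
gripper_force: 0.0
```

>>> {"api": "carry_out", "payload": {
  "series": [0,0,0,-0.4,0.2,0,0,0,0,0,-0.4,0,0,0,0,0,0,-0.4,0,0,0,0,0,0,-0.2,0,0,0,0,0,0,-0.2,0,0,0,0,0,0,-0.2,0,0,0]
}}

```text
time: 3.6
ee_pos: [0.4831, 0.0419, 0.048]
tcp_rot: [-180.0, -0.1, 176.5]
contact_force: [-3.5, -0.2, 1.9]
gripper_width: -0.0003
gripper_force: 1.6
```

>>> {"api": "carry_out", "payload": {
  "series": [0,0,0,-0.15,0,0,0,0,0,0,-0.15,0,0,0]
}}

```text
time: 3.85
ee_pos: [0.4869, 0.0419, 0.048]
tcp_rot: [-180.0, -0.0, 176.5]
contact_force: [-1.4, -0.2, 0.2]
gripper_width: -0.0003
gripper_force: 0.9
```

>>> {"api": "carry_out", "payload": {
  "series": [0,0,0,-0.15,0,0,0,0,0,0,-0.15,0,0,0]
}}

```text
time: 4.1
ee_pos: [0.49, 0.0417, 0.0482]
tcp_rot: [-180.0, -0.0, 176.5]
contact_force: [-2.2, -0.4, -1.0]
gripper_width: -0.0
gripper_force: 0.8
```

>>> {"api": "carry_out", "payload": {
  "series": [0,0,0,-0.15,0,0,0,0,0,0,-0.15,0,0,0]
}}

```text
time: 4.35
ee_pos: [0.4931, 0.0416, 0.0483]
tcp_rot: [180.0, 0.0, 176.5]
contact_force: [-2.1, 0.8, -1.1]
gripper_width: 0.0
gripper_force: 0.8
```

>>> {"api": "carry_out", "payload": {
  "series": [0,0,0,-0.15,0,0,0,0,0,0,-0.15,0,0,0]
}}

```text
time: 4.6
ee_pos: [0.496, 0.0414, 0.0483]
tcp_rot: [180.0, -0.0, 176.5]
contact_force: [-1.3, 0.1, -0.5]
gripper_width: 0.0
gripper_force: 0.8
```

>>> {"api": "carry_out", "payload": {
  "series": [0,0,0,-0.15,0,0,0,0,0,0,-0.15,0,0,0]
}}

```text
time: 4.85
ee_pos: [0.4991, 0.0412, 0.0483]
tcp_rot: [-180.0, 0.0, 176.5]
contact_force: [-1.2, 0.7, -1.9]
gripper_width: 0.0
gripper_force: 0.8
```

>>> {"api": "carry_out", "payload": {
  "series": [0,0,0,-0.15,0,0,0,0,0,0,-0.15,0,0,0]
}}

```text
time: 5.1
ee_pos: [0.5006, 0.0409, 0.048]
tcp_rot: [-180.0, -0.2, 176.5]
contact_force: [-9.4, 2.9, 6.5]
gripper_width: -0.0001
gripper_force: 4.6
```

>>> {"api": "carry_out", "payload": {
  "series": [0,0,0,-0.15,0,0,0,0,0,0,-0.15,0,0,0]
}}

```text
time: 5.35
ee_pos: [0.5014, 0.0404, 0.048]
tcp_rot: [-179.9, -0.4, 176.5]
contact_force: [-16.0, 1.8, 11.3]
gripper_width: 0.0002
gripper_force: 7.9
```

>>> {"api": "carry_out", "payload": {
  "series": [0,0,0,-0.15,0,0,0,0,0,0,-0.15,0,0,0]
}}

```text
time: 5.6
ee_pos: [0.5034, 0.04, 0.048]
tcp_rot: [-179.9, -0.5, 176.4]
contact_force: [-18.1, 1.6, 12.1]
gripper_width: 0.0001
gripper_force: 8.4
```

>>> {"api": "carry_out", "payload": {
  "series": [0,0,0,-0.15,0,0,0,0,0,0,-0.15,0,0,0]
}}

```text
time: 5.85
ee_pos: [0.5098, 0.0403, 0.0482]
tcp_rot: [-180.0, -0.1, 176.5]
contact_force: [-3.7, 0.2, 0.5]
gripper_width: -0.0
gripper_force: 2.1
```

>>> {"api": "carry_out", "payload": {
  "series": [0,0,0,-0.15,0,0,0,0,0,0,-0.15,0,0,0]
}}

```text
time: 6.1
ee_pos: [0.5138, 0.0402, 0.0482]
tcp_rot: [-180.0, -0.0, 176.5]
contact_force: [-3.2, 0.8, 0.4]
gripper_width: -0.0
gripper_force: 1.9
```

The bump peaked near TCP x = 0.504, so the click should come at about 0.544–0.548. I'll advance to about 0.534, then go in small steps.

>>> {"api": "carry_out", "payload": {
  "series": [0,0,0,-0.2,0,0,0,0,0,0,-0.2,0,0,0,0,0,0,-0.2,0,0,0,0,0,0,-0.2,0,0,0,0,0,0,-0.2,0,0,0,0,0,0,-0.2,0,0,0,0,0,0,-0.2,0,0,0,0,0,0,-0.2,0,0,0,0,0,0,-0.1,0,0,0,0,0,0,-0.1,0,0,0]
}}

```text
time: 7.35
ee_pos: [0.532, 0.0392, 0.0483]
tcp_rot: [180.0, 0.0, 176.5]
contact_force: [-3.1, -0.1, -0.1]
gripper_width: 0.0001
gripper_force: 1.9
```

>>> {"api": "carry_out", "payload": {
  "series": [0,0,0,-0.1,0,0,0,0,0,0,-0.1,0,0,0]
}}

```text
time: 7.6
ee_pos: [0.534, 0.039, 0.0483]
tcp_rot: [180.0, 0.0, 176.5]
contact_force: [-4.0, 0.9, -0.6]
gripper_width: -0.0001
gripper_force: 1.9
```

>>> {"api": "carry_out", "payload": {
  "series": [0,0,0,-0.1,0,0,0,0,0,0,-0.1,0,0,0]
}}

```text
time: 7.85
ee_pos: [0.536, 0.0389, 0.0483]
tcp_rot: [180.0, 0.0, 176.5]
contact_force: [-3.2, 0.6, -0.5]
gripper_width: -0.0002
gripper_force: 1.9
```

>>> {"api": "carry_out", "payload": {
  "series": [0,0,0,-0.1,0,0,0,0,0,0,-0.1,0,0,0]
}}

```text
time: 8.1
ee_pos: [0.5379, 0.0388, 0.0483]
tcp_rot: [180.0, -0.0, 176.5]
contact_force: [-3.0, 0.1, 0.1]
gripper_width: 0.0002
gripper_force: 1.8
```

>>> {"api": "carry_out", "payload": {
  "series": [0,0,0,-0.1,0,0,0,0,0,0,-0.1,0,0,0]
}}

```text
time: 8.35
ee_pos: [0.5406, 0.0388, 0.0485]
tcp_rot: [180.0, 0.1, 176.5]
contact_force: [-0.6, 0.3, 0.0]
gripper_width: 0.0004
gripper_force: 0.0
```

Force has dropped to zero. One more millimetre will show whether it stays there.

>>> {"api": "carry_out", "payload": {
  "series": [0,0,0,-0.1,0,0,0,0,0,0,0,0,0,0]
}}

```text
time: 8.6
ee_pos: [0.5419, 0.0388, 0.0488]
tcp_rot: [180.0, 0.1, 176.5]
contact_force: [-0.7, 0.1, -0.5]
gripper_width: 0.0002
gripper_force: 0.0
```

>>> {"api": "carry_out", "payload": {
  "series": [0,0,0,-0.1,0,0,0,0,0,0,0,0,0,0]
}}

```text
time: 8.85
ee_pos: [0.5421, 0.0386, 0.0484]
tcp_rot: [180.0, 0.0, 176.5]
contact_force: [-0.2, 0.2, 0.8]
gripper_width: 0.0001
gripper_force: 0.0
```

>>> {"api": "carry_out", "payload": {
  "series": [0,0,0,-0.1,0,0,0,0,0,0,0,0,0,0]
}}

```text
time: 9.1
ee_pos: [0.543, 0.0385, 0.0483]
tcp_rot: [180.0, 0.0, 176.5]
contact_force: [-0.3, 0.8, 0.3]
gripper_width: 0.0001
gripper_force: 0.0
```

>>> {"api": "carry_out", "payload": {
  "series": [0,0,0,-0.1,0,0,0,0,0,0,0,0,0,0]
}}

```text
time: 9.35
ee_pos: [0.5439, 0.0384, 0.0482]
tcp_rot: [-180.0, -0.0, 176.5]
contact_force: [-0.0, 0.9, 0.4]
gripper_width: -0.0003
gripper_force: 0.0
```

```bash
cat >> h.py <<'E'
def look(name):
    from cell import camera
    c=camera('top');np.savez(name+'.npz',**c)
    for nm in('top',name):
        c=np.load(nm+'.npz');P=cloud(c);z=P[...,2];e=np.array([.998,-.061])
        for lab,o in(('gear',(.5896,.0359)),('bracket',(.5846,-.0459))):
            r=P[...,:2]-o;s=r@e;t=r@[.061,.998]
            m=(abs(t)<.017)&(s>-.11)&(s<.08)&(c['depth']>0)
            tab=m&(z>.065)&(z<.072)
            d=m&(z>.032)&(z<.037)   # deck
            print(nm,lab,'tab s',np.percentile(s[tab],[2,50,98]).round(4) if tab.any() else None,'deck',np.percentile(s[d],[1,99]).round(4))
    cv2.imwrite(f'pics/{name}.png',cv2.resize(c['frame'][125:285,205:365,::-1],None,fx=3.7,fy=3.7,interpolation=cv2.INTER_CUBIC))
E
python3 -c "from h import *;look('g1')"
```

```text
top gear tab s [-0.0973 -0.0926 -0.0876] deck [-0.102   0.0727]
top bracket tab s [-0.0971 -0.0927 -0.0875] deck [-0.1018  0.0728]
g1 gear tab s [-0.0559 -0.0519 -0.0501] deck [0.0425 0.0728]
g1 bracket tab s [-0.0971 -0.0928 -0.0877] deck [-0.1016  0.073 ]
```

View pics/g1.png

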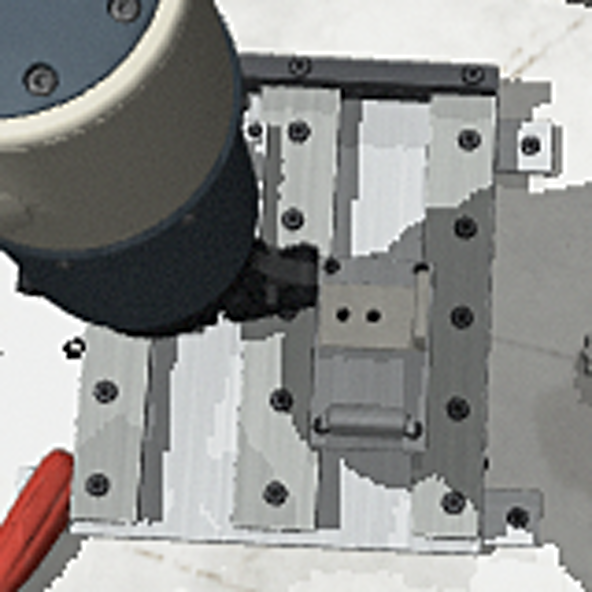

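The arm hides the gear carrier at upper left. I'll back off, cross to the bracket's start and look again from there.

>>> {"api": "carry_out", "payload": {
  "series": [0,0,0,1,0,0,0,0,0,0,3,0,0,0,0,0,0,4,0,0,0,0,0,0,0,-4,0,0,0,0,0,0,-4,0,0,0,0,0,0,0,0,0,0,0,0,0,0,0,0]
}}

```text
time: 10.28
ee_pos: [0.4589, -0.0364, 0.0484]
tcp_rot: [180.0, 0.0, 176.5]
contact_force: [0.5, 0.4, 0.3]
gripper_width: 0.0003
gripper_force: 0.0
```

```bash
python3 -c "from h import *;look('g2')"
```

```text
top gear tab s [-0.0973 -0.0926 -0.0876] deck [-0.102   0.0727]
top bracket tab s [-0.0971 -0.0927 -0.0875] deck [-0.1018  0.0728]
g2 gear tab s None deck [0.042  0.0741]
g2 bracket tab s None deck [0.0711 0.0787]
```

View pics/g2.png

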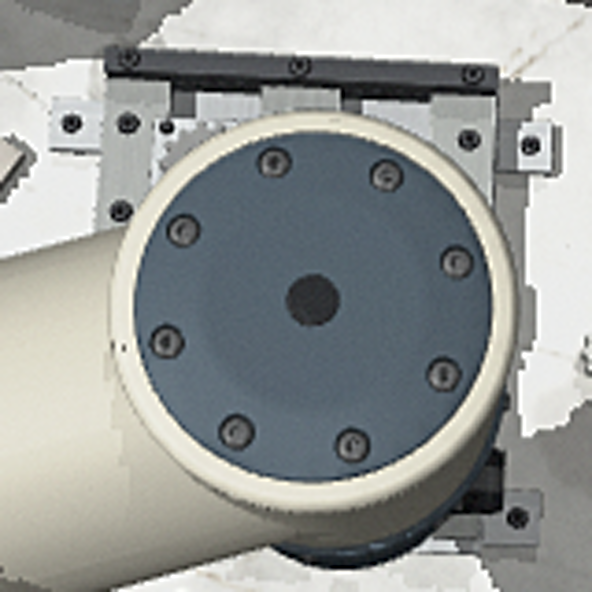

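The arm covers most of it, but the gear carrier's front-left deck corner screw is visible at (167,127). I'll measure the deck front by depth.

Run:
```python
from h import *
for nm,lo,hi in(('top',-.03,.01),('g1',.02,.06),('g2',.02,.068)):
    c=np.load(nm+'.npz');P=cloud(c);z=P[...,2]
    r=P[...,:2]-(.5896,.0359);s=r@[.998,-.061];t=r@[.061,.998]
    # front edge per column: deck at .0345 vs floor .012
    m=(abs(t)<.024)&(s>lo)&(s<hi)&(z>.030)&(z<.037)
    v,u=np.where(m);out=[]
    for k in np.unique(u):
        i=v[u==k].min(); out.append((int(k),round(float(s[i,k])*1e3,1),round(float(t[i,k])*1e3)))
    print(nm,out)
```

```text
top [(245, -22.8, 24), (246, -13.0, 23), (247, -13.1, 21), (248, -13.4, 19), (249, -13.2, 18), (250, -13.0, 16), (251, -15.1, 14), (252, -12.4, 13), (253, -13.0, 11), (254, -12.7, 9), (255, -12.7, 7), (256, -14.4, 6), (257, -14.0, 4), (258, -13.6, 2), (259, -14.1, 0), (260, -14.0, -1), (261, -13.5, -3), (262, -14.2, -5), (263, -13.2, -6), (264, -13.7, -8), (265, -13.1, -10), (266, -13.4, -12), (267, -13.0, -13), (268, -12.8, -15), (269, -13.6, -17), (270, -12.7, -18), (271, -13.5, -21), (272, -13.3, -22), (273, -13.2, -24)]
g1 [(271, 50.2, -16), (272, 49.8, -18), (273, 50.7, -20), (274, 50.0, -22), (275, 50.5, -23)]
g2 [(247, 25.6, 24), (248, 47.6, 24), (249, 49.6, 22), (250, 46.5, 21), (251, 50.5, 19), (252, 50.7, 18), (253, 50.4, 16), (254, 50.8, 14), (255, 50.8, 12), (256, 50.6, 10), (257, 50.2, 8), (258, 50.5, 7), (259, 51.1, 5), (260, 50.9, 3), (261, 51.0, 2), (262, 51.6, 0), (263, 51.6, -2), (264, 51.1, -4), (265, 51.4, -5), (266, 52.6, -7), (267, 49.1, -9), (268, 50.1, -11)]
```

The carrier moved about 64 mm, so the gear carrier is at s ≈ +6.6, consistent with a click. I'll do the bracket now and probe the gear again at the end.

>>> {"api": "carry_out", "payload": {
  "series": [0,0,0,-0.4,-0.2,0,0,0,0,0,-0.4,0,0,0,0,0,0,-0.4,0,0,0,0,0,0,-0.2,0,0,0,0,0,0,-0.1,0,0,0,0,0,0,-0.1,0,0,0]
}}

```text
time: 11.08
ee_pos: [0.4749, -0.0395, 0.0483]
tcp_rot: [180.0, -0.0, 176.5]
contact_force: [-0.0, -1.0, 0.3]
gripper_width: -0.0002
gripper_force: 0.0
```

>>> {"api": "carry_out", "payload": {
  "series": [0,0,0,-0.15,0,0,0,0,0,0,-0.15,0,0,0]
}}

```text
time: 11.32
ee_pos: [0.4768, -0.0398, 0.0481]
tcp_rot: [-180.0, -0.1, 176.5]
contact_force: [-4.2, 1.5, 2.8]
gripper_width: -0.0004
gripper_force: 2.2
```

>>> {"api": "carry_out", "payload": {
  "series": [0,0,0,-0.15,0,0,0,0,0,0,-0.15,0,0,0]
}}

```text
time: 11.58
ee_pos: [0.4808, -0.0399, 0.0481]
tcp_rot: [-180.0, -0.0, 176.5]
contact_force: [-1.7, -0.9, -0.2]
gripper_width: 0.0002
gripper_force: 1.0
```

>>> {"api": "carry_out", "payload": {
  "series": [0,0,0,-0.15,0,0,0,0,0,0,-0.15,0,0,0]
}}

```text
time: 11.82
ee_pos: [0.4841, -0.0401, 0.0481]
tcp_rot: [-180.0, -0.0, 176.5]
contact_force: [-1.7, 0.4, -1.2]
gripper_width: 0.0003
gripper_force: 0.8
```

>>> {"api": "carry_out", "payload": {
  "series": [0,0,0,-0.15,0,0,0,0,0,0,-0.15,0,0,0]
}}

```text
time: 12.08
ee_pos: [0.4871, -0.0402, 0.0482]
tcp_rot: [180.0, 0.0, 176.5]
contact_force: [-2.0, 0.4, -1.9]
gripper_width: 0.0004
gripper_force: 0.8
```

>>> {"api": "carry_out", "payload": {
  "series": [0,0,0,-0.15,0,0,0,0,0,0,-0.15,0,0,0]
}}

```text
time: 12.32
ee_pos: [0.49, -0.0404, 0.0483]
tcp_rot: [180.0, -0.0, 176.5]
contact_force: [-1.8, -1.0, -1.1]
gripper_width: 0.0
gripper_force: 0.8
```

>>> {"api": "carry_out", "payload": {
  "series": [0,0,0,-0.15,0,0,0,0,0,0,-0.15,0,0,0]
}}

```text
time: 12.58
ee_pos: [0.493, -0.0406, 0.0483]
tcp_rot: [-180.0, 0.0, 176.5]
contact_force: [-2.1, 0.3, -0.7]
gripper_width: 0.0002
gripper_force: 0.8
```

>>> {"api": "carry_out", "payload": {
  "series": [0,0,0,-0.15,0,0,0,0,0,0,-0.15,0,0,0]
}}

```text
time: 12.82
ee_pos: [0.496, -0.0408, 0.0483]
tcp_rot: [180.0, -0.0, 176.5]
contact_force: [-1.7, 0.1, -1.0]
gripper_width: 0.0002
gripper_force: 0.8
```

>>> {"api": "carry_out", "payload": {
  "series": [0,0,0,-0.15,0,0,0,0,0,0,-0.15,0,0,0]
}}

```text
time: 13.08
ee_pos: [0.499, -0.0409, 0.0483]
tcp_rot: [-180.0, -0.0, 176.5]
contact_force: [-1.8, 0.1, -2.0]
gripper_width: 0.0002
gripper_force: 0.8
```

>>> {"api": "carry_out", "payload": {
  "series": [0,0,0,-0.15,0,0,0,0,0,0,-0.15,0,0,0]
}}

```text
time: 13.32
ee_pos: [0.5004, -0.0412, 0.0481]
tcp_rot: [-180.0, -0.2, 176.5]
contact_force: [-9.0, 0.9, 5.2]
gripper_width: 0.0001
gripper_force: 4.5
```

>>> {"api": "carry_out", "payload": {
  "series": [0,0,0,-0.15,0,0,0,0,0,0,-0.15,0,0,0]
}}

```text
time: 13.58
ee_pos: [0.501, -0.0416, 0.0481]
tcp_rot: [-180.0, -0.4, 176.5]
contact_force: [-15.9, 2.3, 12.7]
gripper_width: -0.0002
gripper_force: 8.1
```

>>> {"api": "carry_out", "payload": {
  "series": [0,0,0,-0.15,0,0,0,0,0,0,-0.15,0,0,0]
}}

```text
time: 13.82
ee_pos: [0.5028, -0.0421, 0.048]
tcp_rot: [-179.9, -0.6, 176.5]
contact_force: [-18.2, 2.4, 15.1]
gripper_width: 0.0
gripper_force: 9.4
```

>>> {"api": "carry_out", "payload": {
  "series": [0,0,0,-0.15,0,0,0,0,0,0,-0.15,0,0,0]
}}

```text
time: 14.08
ee_pos: [0.5094, -0.0419, 0.0482]
tcp_rot: [-180.0, -0.1, 176.5]
contact_force: [-4.5, 1.1, 0.3]
gripper_width: -0.0004
gripper_force: 2.3
```

The profile matches the gear's, so I expect the click near TCP x = 0.5385.

>>> {"api": "carry_out", "payload": {
  "series": [0,0,0,-0.2,0,0,0,0,0,0,-0.2,0,0,0,0,0,0,-0.2,0,0,0,0,0,0,-0.2,0,0,0,0,0,0,-0.2,0,0,0,0,0,0,-0.2,0,0,0,0,0,0,-0.2,0,0,0,0,0,0,-0.2,0,0,0,0,0,0,-0.2,0,0,0,0,0,0,-0.2,0,0,0,0,0,0,-0.1,0,0,0]
}}

```text
time: 15.45
ee_pos: [0.5321, -0.043, 0.0483]
tcp_rot: [180.0, 0.0, 176.5]
contact_force: [-2.9, -0.1, -1.3]
gripper_width: 0.0003
gripper_force: 1.9
```

>>> {"api": "carry_out", "payload": {
  "series": [0,0,0,-0.1,0,0,0,0,0,0,-0.1,0,0,0]
}}

```text
time: 15.7
ee_pos: [0.5339, -0.0431, 0.0483]
tcp_rot: [-180.0, -0.0, 176.5]
contact_force: [-3.3, 1.1, 0.1]
gripper_width: 0.0001
gripper_force: 1.9
```

>>> {"api": "carry_out", "payload": {
  "series": [0,0,0,-0.1,0,0,0,0,0,0,-0.1,0,0,0]
}}

```text
time: 15.95
ee_pos: [0.5359, -0.0432, 0.0483]
tcp_rot: [-180.0, -0.0, 176.5]
contact_force: [-3.9, 0.8, -0.2]
gripper_width: 0.0001
gripper_force: 1.9
```

>>> {"api": "carry_out", "payload": {
  "series": [0,0,0,-0.1,0,0,0,0,0,0,-0.1,0,0,0]
}}

```text
time: 16.2
ee_pos: [0.5379, -0.0433, 0.0483]
tcp_rot: [180.0, 0.0, 176.5]
contact_force: [-4.9, -0.0, -1.4]
gripper_width: 0.0001
gripper_force: 1.9
```

>>> {"api": "carry_out", "payload": {
  "series": [0,0,0,-0.1,0,0,0,0,0,0,-0.1,0,0,0]
}}

```text
time: 16.45
ee_pos: [0.541, -0.0434, 0.0487]
tcp_rot: [180.0, 0.1, 176.5]
contact_force: [-0.4, -0.7, -0.3]
gripper_width: -0.0
gripper_force: 0.0
```

Clicked. A gentle probe, well under 13 N, will show whether it is held.

>>> {"api": "carry_out", "payload": {
  "series": [0,0,0,-0.1,0,0,0,0,0,0,-0.1,0,0,0,0,0,0,0,0,0,0]
}}

```text
time: 16.82
ee_pos: [0.5424, -0.0436, 0.0485]
tcp_rot: [180.0, 0.1, 176.5]
contact_force: [0.3, -0.1, -0.4]
gripper_width: 0.0003
gripper_force: 0.0
```

>>> {"api": "carry_out", "payload": {
  "series": [0,0,0,-0.1,0,0,0,0,0,0,0,0,0,0]
}}

```text
time: 17.08
ee_pos: [0.543, -0.0436, 0.0483]
tcp_rot: [180.0, 0.0, 176.5]
contact_force: [0.8, -0.0, 0.4]
gripper_width: 0.0002
gripper_force: 0.0
```

>>> {"api": "carry_out", "payload": {
  "series": [0,0,0,-0.1,0,0,0,0,0,0,0,0,0,0]
}}

```text
time: 17.32
ee_pos: [0.5439, -0.0437, 0.0483]
tcp_rot: [180.0, 0.0, 176.5]
contact_force: [0.5, 0.0, -0.9]
gripper_width: -0.0001
gripper_force: 0.0
```

>>> {"api": "carry_out", "payload": {
  "series": [0,0,0,-0.1,0,0,0,0,0,0,0,0,0,0]
}}

```text
time: 17.58
ee_pos: [0.5448, -0.0438, 0.0482]
tcp_rot: [-180.0, -0.0, 176.5]
contact_force: [0.3, 0.8, -0.8]
gripper_width: 0.0004
gripper_force: 0.1
```

>>> {"api": "carry_out", "payload": {
  "series": [0,0,0,-0.05,0,0,0,0,0,0,0,0,0,0]
}}

```text
time: 17.82
ee_pos: [0.5448, -0.0438, 0.0482]
tcp_rot: [-180.0, -0.1, 176.5]
contact_force: [-2.3, 0.3, 1.0]
gripper_width: 0.0
gripper_force: 1.3
```

>>> {"api": "carry_out", "payload": {
  "series": [0,0,0,-0.1,0,0,0,0,0,0,0,0,0,0]
}}

```text
time: 18.08
ee_pos: [0.5449, -0.0439, 0.0481]
tcp_rot: [-180.0, -0.2, 176.5]
contact_force: [-5.9, 2.2, 5.5]
gripper_width: 0.0002
gripper_force: 3.1
```

The bracket is held: 6 N without moving, against about 3 N of drag. The same probe on the gear carrier:

>>> {"api": "carry_out", "payload": {
  "series": [0,0,0,1,0,0,0,0,0,0,4,0,0,0,0,0,0,5,0,0,0,0,0,0,0,4.1,0,0,0,0,0,0,4.1,0,0,0,0,0,-4,0,0,0,0,0,0,-4,0,0,0,0,0,0,-0.6,0,0,0,0,0,0,-0.4,0,0,0,0,0,0,0,0,0,0,0,0,0,0,0,0,0]
}}

```text
time: 19.45
ee_pos: [0.5407, 0.0386, 0.0485]
tcp_rot: [180.0, 0.0, 176.5]
contact_force: [-1.0, 0.0, -0.6]
gripper_width: 0.0003
gripper_force: 0.0
```

>>> {"api": "carry_out", "payload": {
  "series": [0,0,0,-0.1,0,0,0,0,0,0,-0.1,0,0,0,0,0,0,-0.1,0,0,0,0,0,0,0,0,0,0]
}}

```text
time: 19.95
ee_pos: [0.5444, 0.0384, 0.0482]
tcp_rot: [180.0, -0.0, 176.5]
contact_force: [-0.7, -0.2, 0.1]
gripper_width: 0.0001
gripper_force: 0.0
```

>>> {"api": "carry_out", "payload": {
  "series": [0,0,0,-0.1,0,0,0,0,0,0,0,0,0,0]
}}

```text
time: 20.2
ee_pos: [0.545, 0.0383, 0.0481]
tcp_rot: [-180.0, -0.0, 176.5]
contact_force: [-0.9, 0.5, 1.5]
gripper_width: 0.0003
gripper_force: 0.9
```

>>> {"api": "carry_out", "payload": {
  "series": [0,0,0,-0.1,0,0,0,0,0,0,0,0,0,0]
}}

```text
time: 20.45
ee_pos: [0.545, 0.0382, 0.0481]
tcp_rot: [-180.0, -0.2, 176.5]
contact_force: [-5.7, 1.6, 4.4]
gripper_width: -0.0003
gripper_force: 2.8
```

Held the same way, at 6 N. I'll back off, lift clear to the side and check once.

>>> {"api": "carry_out", "payload": {
  "series": [0,0,0,1,0,0,0,0,0,0,4,0,0,0,0,0,0,5,0,0,0,0,0,0,0,0,-5,0,0,0,0,0,0,-5,0,0,0,0,0,-5,-5,0,0,0,0,0,-5,-3,0,0,0,0,0,-5,0,0,0,0,0,0,-5,0,0,0,0,0,0,-5,0,0,0,0,0,0,-5,0,0]
}}

```text
time: 21.82
ee_pos: [0.4283, -0.2509, 0.2227]
tcp_rot: [-180.0, 0.1, 176.5]
contact_force: [1.4, 0.6, -0.1]
gripper_width: -0.0001
gripper_force: 0.0
```

>>> {"api": "carry_out", "payload": {
  "series": [0,0,0,0,-5,0,0,0,0,0,0,-5,0,0,0,0,0,0,-3,0,0,0,0,0,0,0,0,0]
}}

```text
time: 22.32
ee_pos: [0.42, -0.3806, 0.2217]
tcp_rot: [-180.0, -0.0, 176.3]
contact_force: [0.1, 0.6, -0.1]
gripper_width: 0.0
gripper_force: 0.0
```

```bash
python3 -c "from h import *;look('end')"
```

```text
top gear tab s [-0.0973 -0.0926 -0.0876] deck [-0.102   0.0727]
top bracket tab s [-0.0971 -0.0927 -0.0875] deck [-0.1018  0.0728]
end gear tab s [-0.0329 -0.0289 -0.0236] deck [-0.038   0.0732]
end bracket tab s [-0.0284 -0.0242 -0.019 ] deck [-0.0331  0.0726]
```

View pics/end.png

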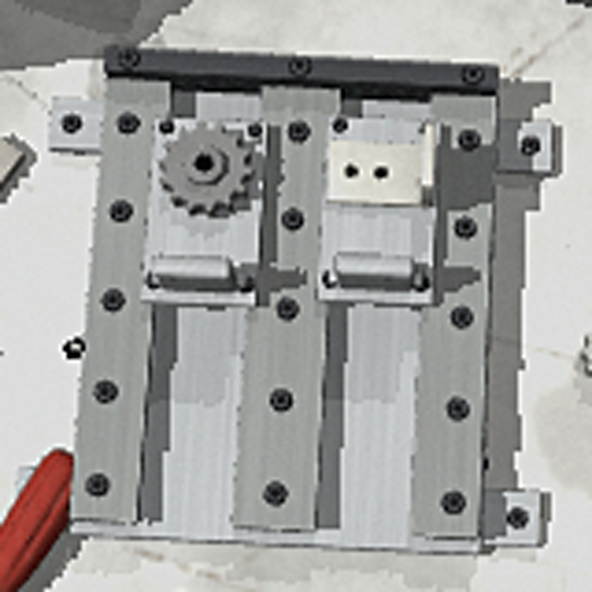

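Both carriers stand clear of the end bar, with tabs at about (195,270) and (375,268) px. That puts them at s ≈ +6.5 and +11 mm, inside the station range. Handing in.

```bash
python3 -c "from cell import *;print(job_done())"
```

```text
the job is handed in; nothing more can be done
None
```

Both carriers clicked in, each held against a 6 N probe without moving, at about +6.5 mm (gear) and +11 mm (bracket); the arm is clear and the job was handed in at about 22 s, with no verdict returned.

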